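# Feel out the flywheel's heavy side and hold it down for pinning the crank

### The job

The flywheel on the half-built model engine has a lead counterweight sealed somewhere inside, which cannot be seen, and its stiff felt-packed bearings leave the wheel standing wherever it is let go. Turn the wheel by its rim and feel which side is heavy, then bring the heavy side straight down and keep hold of the rim there, still, so that the crank can be pinned on: finish while gripping the wheel. Do not disturb the tape, the steel block, the file block or the crank lying round the engine.

Things in the scene. Friction and masses are not known exactly. Their poses are not given: they have to be found in the camera images.
- wheel: flywheel: aluminium disc, 160 mm across, 26 mm thick; both faces alike, grey cover plates, 28 mm hub standing out 10 mm. Grip it across its thickness at the rim, from above. Origin at its centre; x along the axle like the engine's x, z to the red stripe on the rim. The stripe only shows how far the wheel has turned: where the lead sits relative to it differs every time. No end stops
- mark (a point): middle of the red paint stripe across the rim, 80 mm from the axle, on the wheel's z axis
- axle (a point): fixed point on the axle's centre line at the middle of the wheel, 105 mm above the bench; axes as the engine's. Bearing drag resists turning with about 0.33 N m either way; the lead pulls with 0.20 to 0.29 N m when level with the axle (as the sine of its angle from straight down), so the wheel never turns by itself, but turns harder where the lead is lifted than where it sinks
- engine: dark engine bed, bolted down: plate 200 mm (x, along the axle) by 150 mm (y), 12 mm thick; origin at the middle of its underside, z up. Two bearing pedestals carry the 12 mm axle 75 mm to either side of the wheel's middle; each is 26 mm wide along the axle, at most 133 mm high above the bench, so 49 mm is free beside both wheel faces
- tape: roll of masking tape lying flat, 100 mm across, 24 mm high; origin at the centre of its underside; bystander
- setup_block: black drilled steel set-up block lying flat, 76 x 51 x 25 mm; origin at the centre of its underside; bystander
- file_block: wooden block, 70 x 70 x 55 mm, with needle files standing in it, up to 160 mm high in all; origin at the centre of its underside; bystander
- crank: steel crank web lying flat with its brass pin up, 62 x 32 mm, 35 mm high at the pin; origin under its larger eye, x towards the pin; bystander

How it is judged:
By the outcome, as a careful person would: the job done as asked, in the order asked, and still so for the second after the job is handed in, while the arm keeps its last pose, push and grip.
It also fails if it takes over 72 s, if anything falls off the work surface, if the arm or the gripper's body presses on something with over 40 N, if the wrist force passes 120 N, or if a joint passes its speed limit or range.

### The arm

A 6-joint arm with a two-finger parallel gripper is mounted at the origin on the work surface. World frame = base frame: x ahead of the robot, y to its left, z up, the work surface at z = 0. Lengths are in m, angles in rad, forces in N, time in s.
With the tool pointing down it reaches from about 0.35 to 0.775 m from the base axis. Payload 7.3 kg.
Tool frame: the origin (TCP) lies at the centre of the arm's flange, where the gripper is bolted on; the fingertips stand 178 mm ahead of it and the grasp point (between the pads) lies 159 mm ahead of it; z points along the fingers, y is the line along which they close (so a half turn about z gives the same grasp; the last joint's range is limited). The gripper opens to 92 mm and grips with 3 to 60 N. Pads are 19 mm wide; open, the fingers measure 130 mm over their backs; the gripper's body (75 mm by 190 mm) begins 47 mm behind the grasp point.
Start: joints at [-1.251, 0.342, 1.524, -0, 1.275, -0.146], TCP at [0.236, -0.469, 0.405] pointing down, gripper open.
Joint ranges: [-2.53, 2.53], [-0.77, 2.02], [0.04, 2.7], [-1, 4.14], [0.28, 2.66], [-3.11, 3.11]. Speed limits (rad/s): [2.57, 2.57, 3.14, 3.14, 3.14, 3.14].

### API

Orientations are given as [roll, pitch, yaw] about the fixed x, y, z axes, in that order (R = Rz(yaw) Ry(pitch) Rx(roll)).
In Python, from cell import robot gives the robot as it stands.
- The arm moves only by the shell command python3 drive.py 'ROWS' [OPENING] [FORCE]. ROWS is a JSON list of rows, 1 to 8 of them, each of 6 numbers: dx, dy, dz in m, then a rotation vector rx, ry, rz in rad; each row shifts and turns the commanded pose from where the row before left it, along the tool's axes as they then stand; what a row does not reach is not made up. A row lasts 1/12 s, in which the tool goes at most 0.0417 m and 0.125 rad, less where a joint would pass 70% of its speed; a pose out of reach is approached as far as the arm can. OPENING is the finger opening in m, set as the command begins (- or left out keeps the last). The fingers move at their own pace and stop on an object; FORCE is the grip in N (left out, the last holds). Time passes only in rows, so rows that do not move let the fingers close. It prints the time, the measured TCP pose, the force, the opening and the grip force at its end.
- robot.observe(): the state, without advancing time (a new reading comes with each control period).
- robot.read_camera(name): name is "side" or "top"; returns a dict with "image" (420x560x3 uint8, red, green, blue), "fx", "fy", "cx", "cy" (pixels), "k1" (the pictures are not rectified: a ray, as slopes to the right and down, at radius r is drawn at 1 + k1 r^2 times it, then the intrinsics apply), "pose" (4x4, takes a point from camera to world coordinates). Camera axes: x right, y down, z forward; pixel columns grow to the right and rows downward; lengths in m; the calibration is good to about 2 mm. A picture is of the moment at which its call begins. There is no depth.
- robot.hand_in(): hands the job in; it is judged then, once.
The state is a dict: "time": time; "qpos": joint angles; "qvel": joint speeds; "joint_efforts": joint torques, N m; "tool_pos": TCP position; "tool_rot": TCP orientation; "contact_force": force on the tool from outside, world axes, zero at the start; "torque": the same for the moment, N m; "opening": finger opening in m; "grip_force": force on a finger pad.
Only numpy, scipy, OpenCV 4.12 (cv2) and the standard library are available. Lean on these libraries where they do the work, as an engineer would, in place of code of your own. Each camera call takes 0.05 s, during which the arm holds its last target. There are 200 camera calls.

## Working session

There is one attempt and no reset: what is moved stays moved. The work goes in short steps, Python scripts to look and compute and a shell command to move; the robot and the scene stay as the last step left them, time stands still between calls to the robot, and variables do not carry over. Pictures are saved under pics/ and viewed, at most 10 in all, crops included, and the job is handed in when it is done.

```bash
ls; mkdir -p pics
python3 - <<'E'
from cell import robot
import cv2
for n in("side","top"):
    d=robot.read_camera(n); cv2.imwrite(f"pics/{n}0.png",cv2.cvtColor(d["image"],cv2.COLOR_RGB2BGR))
    print(n,d["fx"],d["cx"],d["cy"],d["k1"],d["pose"].round(3).tolist())
print(robot.observe())
E
```

```text
cell.py
drive.py
pics
side 390.2346852245981 274.5432186889669 210.00266793233845 0.022757887863309255 [[0.923, -0.274, 0.269, 0.421], [-0.384, -0.641, 0.664, -0.417], [-0.009, -0.717, -0.697, 0.661], [0.0, 0.0, 0.0, 1.0]]
top 394.6292801200159 275.8607576080787 213.7093254235199 -0.1025409041998394 [[0.005, -0.99, 0.142, 0.501], [-1.0, -0.008, -0.023, 0.091], [0.024, -0.142, -0.99, 0.887], [0.0, 0.0, 0.0, 1.0]]
{'time': 0.1, 'qpos': array([-1.25100049e+00,  3.42654788e-01,  1.52490534e+00, -1.07588310e-05,
        1.27536632e+00, -1.45943635e-01]), 'qvel': array([-6.54085237e-05, -1.45051313e-03, -3.08108288e-03, -3.83771197e-04,
        9.30650675e-05,  3.37073065e-04]), 'joint_efforts': array([ 2.23964758e-03, -4.32001412e+01, -2.44694513e+01,  7.19201867e-02,
        5.26349153e-02, -3.09367022e-05]), 'tool_pos': array([ 0.23577879, -0.46895335,  0.40411902]), 'tool_rot': array([-3.14027154e+00, -1.83789261e-04,  4.65742486e-01]), 'contact_force': array([-0.39811355,  0.43871587,  0.60118961]), 'torque': array([-0.04014967,  0.01793844, -0.00114711]), 'grip_force': 0.0, 'opening': 0.09187579453121052}
```

View pics/side0.png

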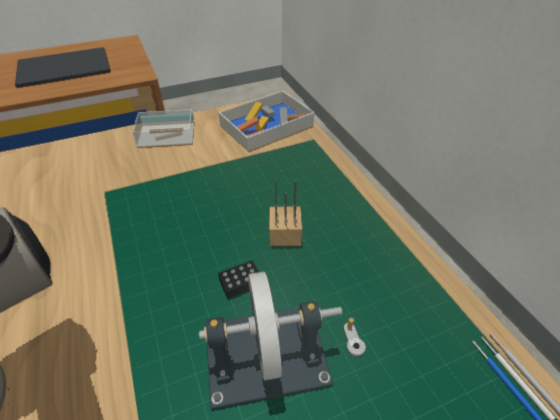

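View pics/top0.png

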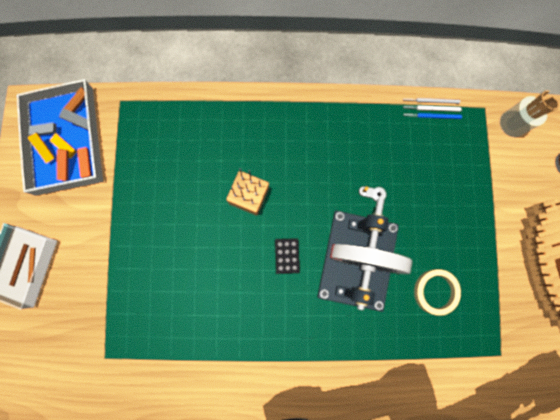

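The side view shows the wheel at about (266,325) and brass caps on the pedestals at (215,322) and (311,307). The top view has the caps at about (381,222) and (367,297), with the wheel between them. The red stripe can't be seen in either view. Next I'll triangulate the caps and measure the rim.

```bash
cat > h.py <<'E'
import numpy as np,cv2
from cell import robot
def ray(d,u,v):
    K=np.array([[d["fx"],0,d["cx"]],[0,d["fy"],d["cy"]],[0,0,1.]])
    p=cv2.undistortPoints(np.array([[[u,v]]],float),K,np.array([d["k1"],0,0,0.]))[0,0]
    return d["pose"][:3,3],d["pose"][:3,:3]@np.array([p[0],p[1],1])
def tri(a,b):
    (o1,r1),(o2,r2)=a,b
    s=np.linalg.lstsq(np.c_[r1,-r2],o2-o1,rcond=None)[0]
    p,q=o1+s[0]*r1,o2+s[1]*r2
    return (p+q)/2,np.linalg.norm(p-q)
def plane(a,n,p0):
    o,r=a; return o+r*(n@(p0-o))/(n@r)
def blobs(m,amin):
    n,l,s,c=cv2.connectedComponentsWithStats(m.astype(np.uint8))
    return [(c[i].round(1).tolist(),s[i].tolist()) for i in range(1,n) if s[i,4]>=amin]
E
python3 - <<'E'
from h import *
for n,(x0,x1,y0,y1) in (("side",(180,350,260,400)),("top",(310,420,190,320))):
    d=robot.read_camera(n); h=cv2.cvtColor(d["image"],cv2.COLOR_RGB2HSV)
    w=np.zeros(h.shape[:2],bool); w[y0:y1,x0:x1]=1
    print(n,"brass",blobs(w&(h[...,0]>10)&(h[...,0]<30)&(h[...,1]>130)&(h[...,2]>110),4))
    print("red",blobs(w&((h[...,0]<8)|(h[...,0]>172))&(h[...,1]>120)&(h[...,2]>60),3))
    print("bright",blobs(w&(h[...,1]<60)&(h[...,2]>150),30))
    cv2.imwrite(f"pics/{n}1.png",cv2.resize(cv2.cvtColor(d["image"],cv2.COLOR_RGB2BGR)[y0:y1,x0:x1],None,fx=4,fy=4,interpolation=2))
E
```

```text
side brass [([310.8, 306.6], [309, 304, 5, 6, 23]), ([213.5, 323.2], [211, 320, 6, 7, 33])]
red []
bright [([266.9, 316.5], [249, 272, 54, 89, 1710]), ([330.0, 311.0], [320, 308, 21, 8, 93]), ([241.4, 325.7], [225, 317, 30, 17, 183]), ([347.3, 335.6], [344, 324, 6, 26, 70]), ([202.7, 332.8], [199, 328, 7, 9, 36])]
top brass [([380.0, 221.1], [377, 219, 7, 5, 29]), ([366.0, 297.1], [363, 295, 7, 6, 28])]
red []
bright [([375.6, 198.3], [359, 190, 27, 26, 283]), ([339.4, 216.0], [336, 212, 8, 9, 42]), ([372.2, 255.1], [332, 230, 80, 43, 1324]), ([366.7, 275.1], [361, 265, 14, 25, 174]), ([323.8, 293.7], [320, 289, 9, 10, 53]), ([378.4, 304.9], [375, 301, 8, 9, 46]), ([360.6, 306.5], [358, 304, 7, 6, 35])]
```

View pics/side1.png

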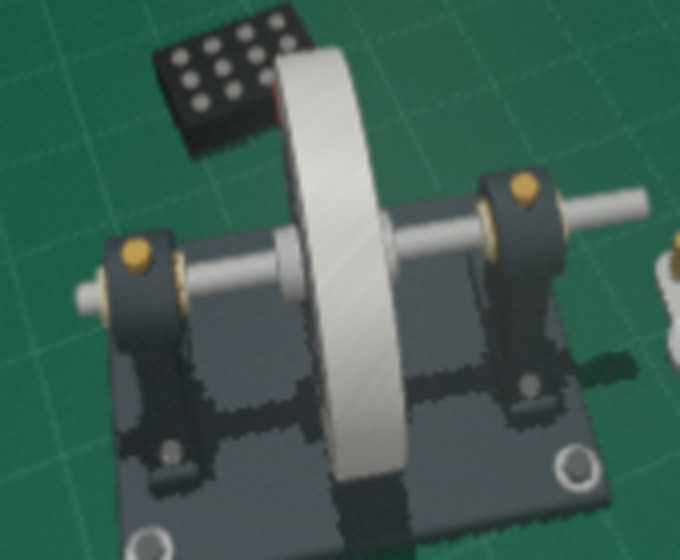

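View pics/top1.png

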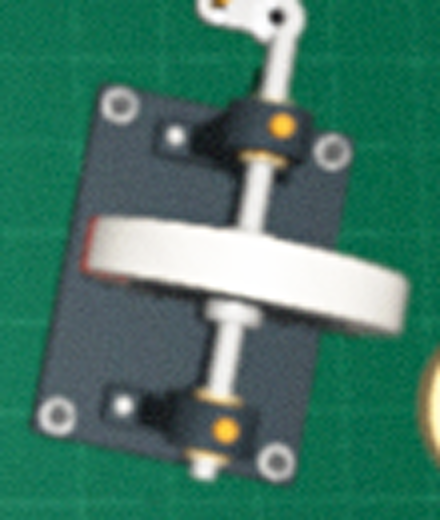

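The crops show a red sliver at the wheel's +y edge: top full-frame about (332,251), side about (249,285). So the stripe is near the level of the axle on the +y side. Next: triangulate the axle.

Run:
```python
from h import *
S=robot.read_camera("side");T=robot.read_camera("top")
A,ea=tri(ray(S,213.5,323.2),ray(T,366,297.1));B,eb=tri(ray(S,310.8,306.6),ray(T,380,221.1))
M=(A+B)/2;ax=(B-A)/np.linalg.norm(B-A)
print(A,ea,B,eb,"dist",np.linalg.norm(B-A),M,"yaw",np.arctan2(ax[1],ax[0]))
# red sliver, looser mask
for n,d,(x0,x1,y0,y1) in (("side",S,(240,262,268,340)),("top",T,(322,350,235,270))):
    h=d["image"].astype(int);w=np.zeros(h.shape[:2],bool); w[y0:y1,x0:x1]=1
    m=w&(h[...,0]-h[...,1]>25)&(h[...,0]-h[...,2]>25)
    print(n,blobs(m,2))
# wheel top in top view: bright disc outline extreme & side view
import numpy as np
g=cv2.cvtColor(S["image"],cv2.COLOR_RGB2HSV); m=((g[...,1]<70)&(g[...,2]>130))
for v in(275,280,290,360,370): print(v,np.where(m[v,240:300])[0][[0,-1]]+240)
h=cv2.cvtColor(T["image"],cv2.COLOR_RGB2HSV); m2=((h[...,1]<70)&(h[...,2]>130))
for u in(340,350,375,395,405): print(u,np.where(m2[235:280,u])[0][[0,-1]]+235)
# top of the rim: line-of-sight silhouette in side view; check expected pixel
def proj(d,P):
    E=np.linalg.inv(d["pose"]);p=E[:3,:3]@P+E[:3,3]
    K=np.array([[d["fx"],0,d["cx"]],[0,d["fy"],d["cy"]],[0,0,1.]])
    return cv2.projectPoints(p[None],np.zeros(3),np.zeros(3),K,np.array([d["k1"],0,0,0.]))[0].ravel().round(1)
C=np.array([M[0],M[1],.105]);hy=np.array([-ax[1],ax[0],0]);hy/=np.linalg.norm(hy)
aa=np.array([ax[0],ax[1],0])/np.hypot(*ax[:2])
for a in range(-100,111,30):
  r=np.radians(a)
  P=C+.08*(np.cos(r)*np.array([0,0,1])+np.sin(r)*hy)
  print(a,[(proj(d,P-.013*aa),proj(d,P+.013*aa)) for d in(S,T)])
```

```text
[ 0.44861085 -0.09997122  0.12899499] 0.001958705080538302 [ 0.59576039 -0.13125642  0.12876732] 0.0010777131488476296 dist 0.15043870529015377 [ 0.52218562 -0.11561382  0.12888116] yaw -0.209488953057909
side [([248.4, 283.0], [248, 281, 2, 5, 5]), ([249.0, 288.5], [249, 288, 1, 2, 2])]
top [([331.7, 250.8], [330, 244, 5, 14, 32]), ([337.8, 258.7], [334, 258, 8, 3, 9])]
275 [249 266]
280 [250 267]
290 [252 270]
360 [263 280]Traceback (most recent call last):
  File "<stdin>", line 14, in <module>
IndexError: index 0 is out of bounds for axis 0 with size 0
```

```bash
cat > st.py <<'E'
from h import *
from scipy.spatial.transform import Rotation as Ro
C=np.array([.5222,-.1156,.105]);a=np.array([np.cos(-.2095),np.sin(-.2095),0]);hy=np.array([-a[1],a[0],0]);n=-a;up=np.array([0,0,1.])
o=robot.observe();p=o["tool_pos"];R=Ro.from_euler("xyz",o["tool_rot"]).as_matrix()
d=p-C;F=o["contact_force"]
tau=-n@(np.cross(d,F)+o["torque"])
tool=-R[:,2]
print("t%.2f alpha %.1f tilt %.1f rho %.4f along %.4f | tau %.3f F %s T %s|opn %.3f q456 %s"%(o["time"],np.degrees(np.arctan2(d@hy,d@up)),np.degrees(np.arctan2(tool@hy,tool@up)),np.hypot(d@hy,d@up),d@a,tau,F.round(1),o["torque"].round(2),o["opening"],o["qpos"][3:].round(2)), "ya",(R[:,1]@a).round(3))
E
D="python3 drive.py"
$D '[[0.0345,-0.0156,0,0,0,0],[0.0345,-0.0156,0,0,0,0],[0.0345,-0.0156,0,0,0,0],[0.0345,-0.0156,0,0,0,0],[0.0345,-0.0156,0,0,0,0],[0.0345,-0.0156,0,0,0,0]]' 0.09
$D '[[0.0345,-0.0156,0,0,0,0],[0.0345,-0.0156,0,0,0,0],[0.0345,-0.0156,0,0,0,0],[0.0345,-0.0156,0,0,0,0],[0.0345,-0.0156,0,0,0,0],[0.0345,-0.0156,0,0,0,0]]'
$D '[[0,0,0,0,0,-0.112],[0,0,0,0,0,-0.112],[0,0,0,0,0,-0.112],[0,0,0,0,0,-0.112],[0,0,0,0,0,-0.112],[0,0,0,0,0,-0.112],[0,0,0,0,0,-0.112],[0,0,0,0,0,-0.111]]'
$D '[[0,0,0,0,0,0],[0,0,0,0,0,0],[0,0,0,0,0,0]]'
python3 st.py
python3 - <<'E'
from h import *
T=robot.read_camera("top")
a=np.array([np.cos(-.2095),np.sin(-.2095),0]);hy=np.array([-a[1],a[0],0]);C=np.array([.5222,-.1156,.105])
for u,v in((333,258),(412,272),(332,250),(411,257)):
    for z in(.105,):
        P=plane(ray(T,u,v),np.array([0,0,1.]),C); print(u,v,(P-C)@a,(P-C)@hy)
E
```

```text
time: 0.8
tool_pos: [0.3795, -0.2909, 0.4048]
tool_rot: [3.141, -0.0, 0.465]
contact_force: [0.7, -1.0, 0.6]
opening: 0.0901
grip_force: 0.0
time: 1.3
tool_pos: [0.5225, -0.1141, 0.4048]
tool_rot: [3.141, -0.0, 0.466]
contact_force: [0.8, -0.1, -0.2]
opening: 0.0903
grip_force: 0.0
time: 1.97
tool_pos: [0.5216, -0.1158, 0.4046]
tool_rot: [-3.141, 0.0, 1.366]
contact_force: [-0.3, -0.6, 0.1]
opening: 0.0902
grip_force: 0.0
time: 2.22
tool_pos: [0.5216, -0.1158, 0.4047]
tool_rot: [3.142, 0.0, 1.358]
contact_force: [1.1, -0.1, -0.3]
opening: 0.0899
grip_force: 0.0
t2.22 alpha -0.1 tilt 0.0 rho 0.2997 along -0.0005 | tau -0.000 F [ 1.1 -0.1 -0.3] T [ 0.03 -0.07 -0.01]|opn 0.090 q456 [-0.    1.28 -0.15] ya 1.0
333 258 -0.012839010236807604 0.07324789109319431
412 272 -0.007052840339517589 -0.08897032553545436
332 250 0.002285895418224413 0.07830257672309261
411 257 0.02209576895331277 -0.08173038477197113
```

```bash
D="python3 drive.py"
$D '[[0,0,0.025,0,0,0],[0,0,0.025,0,0,0],[0,0,0.0227,0,0,0],[0,0,0,0,0,0]]' >/dev/null; python3 st.py
$D '[[0,0,0,0,0,0],[0,0,0,0,0,0],[0,0,0,0,0,0],[0,0,0,0,0,0]]' 0.0 30; python3 st.py
$D '[[0,0,0,0,0,0],[0,0,0,0,0,0],[0,0,0,0,0,0],[0,0,0,0,0,0]]' 0.0 50; python3 st.py
python3 - <<'E'
from cell import robot
import cv2
d=robot.read_camera("side"); cv2.imwrite("pics/side2.png",cv2.cvtColor(d["image"],cv2.COLOR_RGB2BGR))
E
```

```text
t2.60 alpha -0.1 tilt -0.1 rho 0.2230 along -0.0017 | tau -0.029 F [-1.9  0.4 -0.6] T [-0.03 -0.02  0.02]|opn 0.090 q456 [-0.    1.11 -0.15] ya 1.0
time: 2.93
tool_pos: [0.522, -0.116, 0.3335]
tool_rot: [3.139, 0.001, 1.361]
contact_force: [0.1, 0.0, -0.3]
opening: 0.0681
grip_force: 0.0
t2.93 alpha -0.1 tilt 0.0 rho 0.2285 along -0.0001 | tau 0.001 F [ 0.1  0.  -0.3] T [-0.01 -0.08  0.03]|opn 0.068 q456 [-0.    1.11 -0.15] ya 1.0
time: 3.27
tool_pos: [0.5216, -0.1159, 0.3322]
tool_rot: [3.141, 0.0, 1.361]
contact_force: [0.3, -0.1, -0.3]
opening: 0.0408
grip_force: 0.0
t3.27 alpha -0.1 tilt 0.0 rho 0.2272 along -0.0005 | tau 0.022 F [ 0.3 -0.1 -0.3] T [ 0.   -0.04  0.01]|opn 0.041 q456 [-0.    1.11 -0.15] ya 1.0
```

View pics/side2.png

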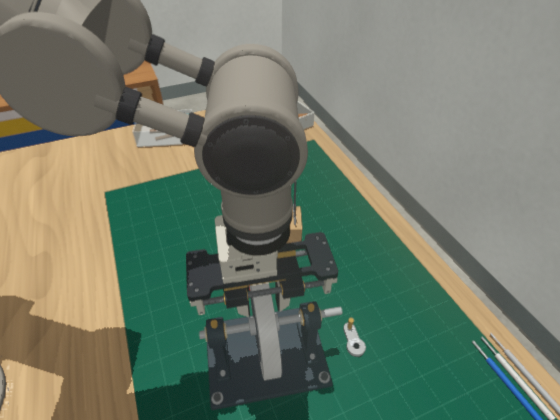

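The gripper straddles the rim at about (262,288), centred, with the fingers still closing and nothing else touched. Next I'll finish the grip and sweep.

```bash
D="python3 drive.py"
$D '[[0,0,0,0,0,0],[0,0,0,0,0,0],[0,0,0,0,0,0],[0,0,0,0,0,0]]' 0.0 50; python3 st.py
for i in 1 2 3 4 5; do
$D '[[-0.0091,0,0.0002,0,0.04,0],[-0.0091,0,0.0002,0,0.04,0]]' >/dev/null; python3 st.py; done
```

```text
time: 3.65
tool_pos: [0.5216, -0.1159, 0.332]
tool_rot: [-3.141, 0.0, 1.361]
contact_force: [-0.7, 0.0, 1.2]
opening: 0.0256
grip_force: 50.0
t3.65 alpha -0.1 tilt 0.0 rho 0.2270 along -0.0005 | tau -0.001 F [-0.7  0.   1.2] T [-0.04 -0.05  0.01]|opn 0.026 q456 [-0.    1.11 -0.15] ya 1.0
t3.82 alpha -4.7 tilt -4.6 rho 0.2269 along -0.0006 | tau -0.268 F [-1.  -0.2 -2.8] T [-0.41  0.   -0.12]|opn 0.026 q456 [ 0.09  1.12 -0.25] ya 1.0
t3.98 alpha -9.4 tilt -9.3 rho 0.2268 along -0.0006 | tau -0.217 F [ 0.   0.7 -2.9] T [-0.19 -0.05 -0.09]|opn 0.026 q456 [ 0.17  1.15 -0.34] ya 1.0
t4.15 alpha -14.0 tilt -13.9 rho 0.2268 along -0.0006 | tau -0.289 F [ 0.4  1.6 -3.6] T [-0.16 -0.13 -0.02]|opn 0.026 q456 [ 0.25  1.18 -0.42] ya 1.0
t4.32 alpha -18.6 tilt -18.5 rho 0.2267 along -0.0006 | tau -0.325 F [ 1.3  2.  -4.2] T [-0.19 -0.12  0.01]|opn 0.026 q456 [ 0.32  1.21 -0.5 ] ya 1.0
t4.48 alpha -23.2 tilt -23.1 rho 0.2266 along -0.0006 | tau -0.397 F [ 1.5  3.5 -6. ] T [-0.2  -0.2  -0.05]|opn 0.025 q456 [ 0.39  1.25 -0.57] ya 1.0
```

```bash
D="python3 drive.py"
for i in 1 2 3 4 5 6 7; do
$D '[[-0.0091,0,0.0002,0,0.04,0],[-0.0091,0,0.0002,0,0.04,0]]' >/dev/null; python3 st.py; done
```

```text
t4.65 alpha -27.8 tilt -27.6 rho 0.2265 along -0.0006 | tau -0.403 F [ 0.9  3.3 -5.1] T [-0.31 -0.23 -0.08]|opn 0.025 q456 [ 0.45  1.3  -0.63] ya 1.0
t4.82 alpha -32.4 tilt -32.2 rho 0.2265 along -0.0006 | tau -0.546 F [ 1.5  4.5 -5. ] T [-0.32 -0.28 -0.13]|opn 0.026 q456 [ 0.5   1.34 -0.69] ya 1.0
t4.98 alpha -37.0 tilt -36.8 rho 0.2264 along -0.0006 | tau -0.471 F [ 2.5  4.4 -5.2] T [-0.37 -0.22 -0.18]|opn 0.026 q456 [ 0.55  1.39 -0.74] ya 1.0
t5.15 alpha -41.6 tilt -41.4 rho 0.2264 along -0.0006 | tau -0.555 F [ 2.   6.4 -6.4] T [-0.46 -0.33 -0.28]|opn 0.025 q456 [ 0.6   1.44 -0.79] ya 1.0
t5.32 alpha -46.2 tilt -46.0 rho 0.2263 along -0.0006 | tau -0.506 F [ 3.2  7.7 -6.9] T [-0.42 -0.31 -0.34]|opn 0.025 q456 [ 0.64  1.49 -0.83] ya 1.0
t5.48 alpha -50.8 tilt -50.6 rho 0.2263 along -0.0006 | tau -0.600 F [ 3.1  8.1 -6.1] T [-0.51 -0.31 -0.35]|opn 0.026 q456 [ 0.68  1.54 -0.87] ya 1.0
t5.65 alpha -55.4 tilt -55.2 rho 0.2262 along -0.0006 | tau -0.445 F [ 4.6  8.6 -6.6] T [-0.54 -0.28 -0.42]|opn 0.026 q456 [ 0.72  1.59 -0.91] ya 1.0
```

```bash
D="python3 drive.py"
for i in 1 2 3 4 5 6 7 8 9 10 11 12; do
$D '[[0.0091,0,0.0002,0,-0.04,0],[0.0091,0,0.0002,0,-0.04,0]]' >/dev/null; python3 st.py; done
```

```text
t5.82 alpha -51.1 tilt -50.5 rho 0.2262 along -0.0006 | tau 0.098 F [  2.    4.6 -10.1] T [-1.06 -0.19 -0.36]|opn 0.026 q456 [ 0.68  1.53 -0.87] ya 1.0
t5.98 alpha -46.3 tilt -45.7 rho 0.2262 along -0.0006 | tau 0.044 F [  2.1   2.3 -11.2] T [-1.42 -0.05 -0.33]|opn 0.026 q456 [ 0.64  1.48 -0.83] ya 1.0
t6.15 alpha -41.7 tilt -41.1 rho 0.2263 along -0.0006 | tau 0.166 F [  2.    0.  -12.3] T [-1.64 -0.01 -0.37]|opn 0.026 q456 [ 0.6   1.43 -0.79] ya 1.0
t6.32 alpha -37.0 tilt -36.4 rho 0.2264 along -0.0006 | tau 0.099 F [  1.5  -1.2 -16. ] T [-2.27  0.11 -0.38]|opn 0.026 q456 [ 0.55  1.38 -0.74] ya 1.0
t6.48 alpha -32.3 tilt -31.8 rho 0.2264 along -0.0006 | tau 0.254 F [  1.7  -3.7 -15.9] T [-2.31  0.13 -0.36]|opn 0.026 q456 [ 0.5   1.34 -0.69] ya 1.0
t6.65 alpha -27.7 tilt -27.2 rho 0.2265 along -0.0007 | tau 0.102 F [  0.9  -3.6 -15.9] T [-2.27  0.12 -0.31]|opn 0.025 q456 [ 0.44  1.29 -0.63] ya 1.0
t6.82 alpha -23.1 tilt -22.6 rho 0.2266 along -0.0007 | tau 0.247 F [  1.1  -5.4 -14.7] T [-2.15  0.12 -0.29]|opn 0.025 q456 [ 0.38  1.25 -0.56] ya 1.0
t6.98 alpha -18.5 tilt -18.0 rho 0.2267 along -0.0007 | tau 0.408 F [  0.6  -7.1 -14.1] T [-2.1   0.12 -0.24]|opn 0.026 q456 [ 0.31  1.21 -0.49] ya 1.0
t7.15 alpha -14.0 tilt -13.4 rho 0.2267 along -0.0007 | tau 0.371 F [  0.1  -8.  -12.6] T [-2.05  0.15 -0.27]|opn 0.026 q456 [ 0.24  1.17 -0.41] ya 1.0
t7.32 alpha -9.4 tilt -8.9 rho 0.2268 along -0.0007 | tau 0.347 F [ -0.5  -8.7 -10. ] T [-1.96  0.16 -0.26]|opn 0.026 q456 [ 0.16  1.14 -0.33] ya 1.0
t7.48 alpha -4.8 tilt -4.3 rho 0.2269 along -0.0007 | tau 0.364 F [-0.7 -9.3 -9.7] T [-1.94  0.1  -0.22]|opn 0.026 q456 [ 0.08  1.12 -0.24] ya 1.0
t7.65 alpha -0.2 tilt 0.3 rho 0.2270 along -0.0007 | tau 0.441 F [-1.3 -9.8 -8.1] T [-1.8   0.22 -0.12]|opn 0.026 q456 [-0.01  1.11 -0.15] ya 1.0
```

```bash
D="python3 drive.py"
for i in 1 2 3 4 5 6 7 8 9 10; do
$D '[[0.0091,0,0.0002,0,-0.04,0],[0.0091,0,0.0002,0,-0.04,0]]' >/dev/null; python3 st.py; done | tee f.txt
```

```text
t7.82 alpha 4.4 tilt 4.9 rho 0.2270 along -0.0007 | tau 0.695 F [ -1.  -11.3  -6.9] T [-1.72  0.22 -0.21]|opn 0.025 q456 [-0.1   1.1  -0.05] ya 1.0
t7.98 alpha 9.0 tilt 9.5 rho 0.2271 along -0.0007 | tau 0.546 F [ -1.1 -10.7  -4.8] T [-1.68  0.2  -0.18]|opn 0.026 q456 [-0.19  1.1   0.04] ya 1.0
t8.15 alpha 13.6 tilt 14.1 rho 0.2272 along -0.0007 | tau 0.667 F [ -2.2 -10.8  -3.6] T [-1.57  0.2  -0.12]|opn 0.026 q456 [-0.28  1.11  0.14] ya 1.0
t8.32 alpha 18.1 tilt 18.7 rho 0.2273 along -0.0006 | tau 0.761 F [ -1.8 -11.1  -3.1] T [-1.43  0.24 -0.13]|opn 0.026 q456 [-0.36  1.12  0.23] ya 1.0
t8.48 alpha 22.7 tilt 23.2 rho 0.2274 along -0.0006 | tau 0.603 F [-2.4 -9.6 -0.8] T [-1.39  0.18 -0.03]|opn 0.026 q456 [-0.44  1.15  0.32] ya 1.0
t8.65 alpha 27.3 tilt 27.8 rho 0.2274 along -0.0006 | tau 0.717 F [-1.2 -9.7  0.6] T [-1.31  0.18  0.  ]|opn 0.026 q456 [-0.52  1.18  0.4 ] ya 1.0
t8.82 alpha 31.9 tilt 32.4 rho 0.2275 along -0.0006 | tau 0.652 F [-0.9 -8.8  1.5] T [-1.22  0.23 -0.1 ]|opn 0.026 q456 [-0.59  1.21  0.48] ya 1.0
t8.98 alpha 36.4 tilt 37.0 rho 0.2276 along -0.0006 | tau 0.833 F [-1.5 -8.8  3.8] T [-1.28  0.29  0.  ]|opn 0.026 q456 [-0.66  1.25  0.55] ya 1.0
t9.15 alpha 41.0 tilt 41.6 rho 0.2276 along -0.0005 | tau 0.514 F [-3.  -6.8  3.7] T [-1.25  0.3  -0.13]|opn 0.026 q456 [-0.72  1.3   0.61] ya 1.0
t9.32 alpha 45.6 tilt 46.2 rho 0.2277 along -0.0005 | tau 0.629 F [-1.3 -7.1  4.9] T [-1.27  0.35 -0.05]|opn 0.025 q456 [-0.78  1.34  0.67] ya 1.0
```

```bash
D="python3 drive.py"
for i in 1 2 3 4 5 6 7 8 9 10 11 12 ; do
$D '[[-0.0091,0,0.0002,0,0.04,0],[-0.0091,0,0.0002,0,0.04,0]]' >/dev/null; python3 st.py; done | tee g.txt
```

```text
t9.48 alpha 41.5 tilt 41.3 rho 0.2275 along -0.0006 | tau -0.097 F [ 0.5 -1.8 -2.7] T [ 0.01 -0.07 -0.02]|opn 0.026 q456 [-0.72  1.29  0.61] ya 1.0
t9.65 alpha 36.7 tilt 36.5 rho 0.2274 along -0.0007 | tau 0.007 F [ 1.2 -0.9 -3.5] T [ 0.34 -0.12  0.12]|opn 0.025 q456 [-0.65  1.25  0.55] ya 1.0
t9.82 alpha 32.1 tilt 31.9 rho 0.2273 along -0.0007 | tau 0.110 F [ 1.6 -1.1 -4.1] T [ 0.44 -0.13  0.13]|opn 0.025 q456 [-0.59  1.21  0.48] ya 1.0
t9.98 alpha 27.5 tilt 27.3 rho 0.2273 along -0.0007 | tau -0.087 F [ 1.5 -0.  -4.7] T [ 0.44 -0.17  0.12]|opn 0.026 q456 [-0.51  1.17  0.4 ] ya 1.0
t10.15 alpha 23.0 tilt 22.8 rho 0.2272 along -0.0007 | tau -0.132 F [ 2.1  0.2 -4.8] T [ 0.41 -0.11  0.12]|opn 0.026 q456 [-0.44  1.14  0.32] ya 1.0
t10.32 alpha 18.4 tilt 18.2 rho 0.2271 along -0.0008 | tau -0.328 F [ 1.4  1.9 -4.1] T [ 0.4  -0.18  0.11]|opn 0.025 q456 [-0.35  1.12  0.23] ya 1.0
t10.48 alpha 13.8 tilt 13.6 rho 0.2270 along -0.0008 | tau -0.167 F [ 0.8  1.1 -4.5] T [ 0.32 -0.21  0.15]|opn 0.026 q456 [-0.27  1.1   0.13] ya 1.0
t10.65 alpha 9.2 tilt 9.0 rho 0.2270 along -0.0008 | tau 0.025 F [ 1.1  0.4 -4.2] T [ 0.27 -0.19  0.08]|opn 0.026 q456 [-0.18  1.1   0.04] ya 1.0
t10.82 alpha 4.6 tilt 4.4 rho 0.2269 along -0.0008 | tau -0.446 F [ 2.3  2.4 -4.4] T [ 0.24 -0.2   0.05]|opn 0.026 q456 [-0.09  1.1  -0.06] ya 1.0
t10.98 alpha 0.0 tilt -0.2 rho 0.2268 along -0.0008 | tau -0.234 F [ 1.9  1.9 -4.3] T [ 0.23 -0.22  0.03]|opn 0.026 q456 [ 0.    1.11 -0.15] ya 1.0
t11.15 alpha -4.6 tilt -4.8 rho 0.2267 along -0.0008 | tau -0.306 F [ 1.3  2.3 -4. ] T [ 0.15 -0.19  0.05]|opn 0.026 q456 [ 0.09  1.12 -0.25] ya 1.0
t11.32 alpha -9.1 tilt -9.4 rho 0.2266 along -0.0008 | tau -0.429 F [ 2.2  2.9 -4.7] T [ 0.09 -0.24 -0.05]|opn 0.026 q456 [ 0.17  1.15 -0.34] ya 1.0
```

```bash
cat > fit.py <<'E'
import numpy as np
D=[(-9.4,-.217),(-14,-.289),(-18.6,-.325),(-23.2,-.397),(-27.8,-.403),(-32.4,-.546),(-37,-.471),(-41.6,-.555),(-46.2,-.506),(-50.8,-.6),(-55.4,-.445)]
D=[(a,t,-1) for a,t in D]
D+=[(a,t,1) for a,t in[(-46.3,.044),(-41.7,.166),(-37,.099),(-32.3,.254),(-27.7,.102),(-23.1,.247),(-18.5,.408),(-14,.371),(-9.4,.347),(-4.8,.364),(-.2,.441),(4.4,.695),(9,.546),(13.6,.667),(18.1,.761),(22.7,.603),(27.3,.717),(31.9,.652),(36.4,.833),(41,.514),(45.6,.629)]]
D+=[(a,t,-1) for a,t in[(36.7,.007),(32.1,.11),(27.5,-.087),(23,-.132),(18.4,-.328),(13.8,-.167),(9.2,.025),(4.6,-.446),(0,-.234),(-4.6,-.306),(-9.1,-.429)]]
D=np.array(D);r=np.radians(D[:,0])
def fit(D,bias):
    r=np.radians(D[:,0]);M=np.c_[D[:,2],np.sin(r),np.cos(r)]+0
    if bias:M=np.c_[M,np.ones(len(r))]
    x,*_=np.linalg.lstsq(M,D[:,1],rcond=None);s=(D[:,1]-M@x).std()
    cov=np.linalg.inv(M.T@M)*s*s
    # tau=drag*s - L sin(psi0+al) = drag*s - Lcos(psi0) sin(al) - L sin(psi0) cos(al)
    psi=np.degrees(np.arctan2(-x[2],-x[1]));L=np.hypot(x[1],x[2])
    return x.round(3),np.sqrt(np.diag(cov)).round(3),"L %.3f psi0 %.1f down at alpha %.1f s %.3f"%(L,psi,(180-psi+180)%360-180,s)
if __name__=="__main__":
    for b in(0,1):print(*fit(D,b))
    print(*fit(D[D[:,0]<5],0));print(*fit(D[D[:,0]>-20],0))
E
python3 fit.py
```

```text
[0.349 0.411 0.116] [0.016 0.035 0.018] L 0.427 psi0 -164.3 down at alpha -15.7 s 0.103
[0.349 0.412 0.098 0.016] [0.016 0.037 0.148 0.132] L 0.424 psi0 -166.7 down at alpha -13.3 s 0.103
[0.342 0.374 0.089] [0.018 0.055 0.028] L 0.385 psi0 -166.6 down at alpha -13.4 s 0.091
[0.37  0.383 0.127] [0.021 0.064 0.024] L 0.404 psi0 -161.7 down at alpha -18.3 s 0.111
```

```bash
D="python3 drive.py"
for i in 1 2; do
$D '[[-0.0091,0,0.0002,0,0.04,0],[-0.0091,0,0.0002,0,0.04,0]]' >/dev/null; python3 st.py; done
$D '[[0,0,0,0,0,0],[0,0,0,0,0,0],[0,0,0,0,0,0],[0,0,0,0,0,0],[0,0,0,0,0,0]]' 0.05 ; python3 st.py
for i in 1 2 3 4 5 6 7; do
$D '[[0.0181,0,0.0007,0,-0.08,0]]' >/dev/null; python3 st.py;
$D '[[0,0,0,0,0,0]]' >/dev/null; python3 st.py; done
for i in 1 2 3 4 5 6 7 8 9 10 ; do
$D '[[-0.0181,0,0.0007,0,0.08,0],[-0.0181,0,0.0007,0,0.08,0]]' >/dev/null; python3 st.py|cut -c1-110; done
```

```text
t11.48 alpha -13.7 tilt -13.9 rho 0.2265 along -0.0008 | tau -0.560 F [ 1.7  3.6 -4.2] T [ 0.04 -0.21  0.02]|opn 0.026 q456 [ 0.25  1.18 -0.42] ya 1.0
t11.65 alpha -18.3 tilt -18.5 rho 0.2265 along -0.0007 | tau -0.436 F [ 1.5  3.7 -5. ] T [ 0.03 -0.16 -0.09]|opn 0.026 q456 [ 0.32  1.21 -0.5 ] ya 1.0
time: 12.07
tool_pos: [0.5069, -0.1852, 0.3195]
tool_rot: [3.141, -0.319, 1.362]
contact_force: [0.6, -0.5, -0.6]
opening: 0.049
grip_force: 0.0
t12.07 alpha -18.4 tilt -18.3 rho 0.2260 along -0.0005 | tau -0.005 F [ 0.6 -0.5 -0.6] T [-0.13 -0.05  0.02]|opn 0.049 q456 [ 0.32  1.21 -0.49] ya 1.0
t12.15 alpha -14.4 tilt -13.7 rho 0.2253 along -0.0005 | tau -0.005 F [-0.8 -0.5 -0.6] T [-0.18 -0.01  0.01]|opn 0.050 q456 [ 0.25  1.17 -0.42] ya 1.0
t12.23 alpha -13.4 tilt -13.6 rho 0.2262 along -0.0005 | tau -0.075 F [ 0.2 -0.1  0.5] T [-0.08 -0.07  0.04]|opn 0.050 q456 [ 0.25  1.17 -0.41] ya 1.0
t12.32 alpha -9.7 tilt -9.2 rho 0.2255 along -0.0004 | tau 0.078 F [-0.  -1.  -0.8] T [-0.17 -0.01  0.01]|opn 0.050 q456 [ 0.17  1.14 -0.34] ya 1.0
t12.40 alpha -8.8 tilt -9.1 rho 0.2261 along -0.0006
[... 1977 characters left out ...]
.1 0. ] T [-0.26 -0.02 -0.05]|opn 
t14.07 alpha -32.8 tilt -32.5 rho 0.2285 along -0.0006 | tau -0.208 F [ 0.6 -0.8  0.7] T [-0.26 -0.04  0.03]|o
t14.23 alpha -42.0 tilt -41.7 rho 0.2289 along -0.0007 | tau -0.208 F [ 0.  -0.5 -0.7] T [-0.4   0.02 -0.01]|o
t14.40 alpha -51.1 tilt -50.8 rho 0.2293 along -0.0007 | tau -0.282 F [ 0.4  0.5 -1.4] T [-0.44  0.06 -0.02]|o
t14.57 alpha -60.2 tilt -60.0 rho 0.2297 along -0.0008 | tau -0.281 F [-0.2 -1.  -0.3] T [-0.47  0.02  0.02]|o
t14.73 alpha -69.2 tilt -69.1 rho 0.2300 along -0.0009 | tau -0.569 F [0.3 0.  0. ] T [-0.56  0.03  0.  ]|opn 
t14.90 alpha -78.3 tilt -78.3 rho 0.2303 along -0.0009 | tau -0.527 F [-0.3  0.  -0.1] T [-0.54  0.06 -0.02]|o
```

In air the moment reading has an offset of about 0.56·sin(tilt), the gripper's own weight. Once that is removed the answer flips: the lead is near the top. I'll map the offset on the way back to +50°, then regrip.

```bash
D="python3 drive.py"
cat >> st.py <<'E'
import sys
if len(sys.argv)>1: open("log.txt","a").write("%s %.2f %.2f %.4f %.4f\n"%(sys.argv[1],np.degrees(np.arctan2(d@hy,d@up)),np.degrees(np.arctan2(tool@hy,tool@up)),tau,-n@o["torque"]))
E
for i in 1 2 3 4 5 6 7 8 9 10 11 12 13 14; do
$D '[[0.0181,0,0.0007,0,-0.08,0],[0.0181,0,0.0007,0,-0.08,0]]' >/dev/null; python3 st.py air>s.txt; done
$D '[[0,0,0.0,0,0,0],[0,0,0,0,0,0]]' >/dev/null;python3 st.py air; cat log.txt
```

```text
t17.40 alpha 50.3 tilt 50.2 rho 0.2243 along -0.0004 | tau 0.415 F [-0.2  0.3 -0.4] T [ 0.51 -0.14  0.01]|opn 0.050 q456 [-0.82  1.38  0.71] ya 1.0
air -70.67 -69.25 -0.7079 -0.4261
air -60.08 -59.63 -0.5907 -0.4953
air -50.72 -50.41 -0.7315 -0.4438
air -41.58 -41.25 -0.4305 -0.3670
air -32.47 -32.11 -0.2447 -0.3220
air -23.34 -22.96 -0.3850 -0.2986
air -14.21 -13.82 -0.0955 -0.1796
air -5.06 -4.67 -0.1760 -0.0599
air 4.11 4.49 0.1978 0.0693
air 13.29 13.66 0.0428 0.1123
air 22.50 22.83 0.0964 0.2719
air 31.72 32.01 0.1117 0.3145
air 40.95 41.18 0.4095 0.4455
air 50.21 50.36 0.3602 0.5107
air 50.33 50.20 0.4153 0.5243
```

```bash
D="python3 drive.py"
$D '[[0,0,-0.002,0,0,0],[0,0,0,0,0,0],[0,0,0,0,0,0],[0,0,0,0,0,0],[0,0,0,0,0,0],[0,0,0,0,0,0]]' 0 50 |tail -2; python3 st.py
for i in $(seq 54); do
$D '[[-0.0091,0,0.0002,0,0.04,0]]' >/dev/null; python3 st.py n>s.txt; done; cat s.txt
for i in $(seq 54); do
$D '[[0.0091,0,0.0002,0,-0.04,0]]' >/dev/null; python3 st.py p>s.txt; done; cat s.txt
cat > fit2.py <<'E'
import numpy as np
from scipy.optimize import least_squares
K=[l.split() for l in open("log.txt")];m=np.array([k[0] for k in K]);X=np.array([list(map(float,k[1:])) for k in K])
al,ti,tau=np.radians(X[:,0]),np.radians(X[:,1]),X[:,2]
air=m=="air";k=np.linalg.lstsq(np.c_[np.sin(ti[air]),np.cos(ti[air])],X[air,3],rcond=None)[0];print("bias",k)
t=tau-k[0]*np.sin(ti)-k[1]*np.cos(ti)
def run(sel):
    s=np.where(m[sel]=="p",1.,-1.);M=np.c_[s,np.sin(al[sel]),np.cos(al[sel])]
    x=np.linalg.lstsq(M,t[sel],rcond=None)[0];e=(t[sel]-M@x).std();c=np.linalg.inv(M.T@M)*e*e
    psi=np.degrees(np.arctan2(-x[2],-x[1]));print(x.round(3),np.sqrt(np.diag(c)).round(3),"L %.3f psi0 %.1f s %.3f"%(np.hypot(x[1],x[2]),psi,e))
# drop readings just after reversal
ok=np.zeros(len(m),bool)
for i in range(6,len(m)): ok[i]=m[i]!="air" and (m[i-6:i]==m[i]).all()
run(ok);run(ok&(al>-.3));run(ok&(al<.3))
E
python3 fit2.py
```

```text
opening: 0.0258
grip_force: 50.0
t17.90 alpha 50.0 tilt 50.4 rho 0.2278 along -0.0004 | tau 1.155 F [-1.5 -2.4  4.3] T [ 0.01 -0.04 -0.13]|opn 0.026 q456 [-0.83  1.39  0.72] ya 1.0
t22.40 alpha -73.7 tilt -73.4 rho 0.2261 along -0.0005 | tau -0.965 F [ 2.8 12.5 -7.9] T [-1.89  0.11 -0.38]|opn 0.025 q456 [ 0.84  1.79 -1.01] ya 1.0
t26.90 alpha 50.1 tilt 50.6 rho 0.2278 along -0.0004 | tau 0.885 F [-0.6 -9.3 -1.5] T [-0.22 -0.1   0.38]|opn 0.026 q456 [-0.83  1.39  0.72] ya 1.0
bias [0.59783239 0.01230156]
[0.326 0.054 0.213] [0.011 0.02  0.013] L 0.220 psi0 -104.3 s 0.101
[0.343 0.105 0.195] [0.013 0.042 0.016] L 0.222 psi0 -118.4 s 0.095
[0.312 0.047 0.207] [0.012 0.027 0.017] L 0.213 psi0 -102.7 s 0.101
```

The second grip agrees with the first: carried over, the lead is at −104° in both. I'll turn the wheel so that "lead down" falls near a vertical tool, regrip, and refine there.

```bash
D="python3 drive.py"; python3 st.py
for i in 1 2 3 4 5 6; do
$D '[[-0.0181,0,0.0007,0,0.08,0],[-0.0181,0,0.0007,0,0.08,0],[-0.0181,0,0.0007,0,0.08,0],[-0.0181,0,0.0007,0,0.08,0]]' >/dev/null; done
$D '[[0,0,0,0,0,0],[0,0,0,0,0,0]]' >/dev/null; python3 st.py
$D '[[0,0,0,0,0,0],[0,0,0,0,0,0],[0,0,0,0,0,0],[0,0,0,0,0,0],[0,0,0,0,0,0]]' 0.05 >/dev/null; python3 st.py
for i in 1 2 3 4 5 ; do
$D '[[0.0159,0,0.0005,0,-0.07,0],[0.0159,0,0.0005,0,-0.07,0],[0.0159,0,0.0005,0,-0.07,0],[0.0159,0,0.0005,0,-0.07,0]]' >/dev/null; python3 st.py air; done
$D '[[0,0,0,0,0,0]]' >/dev/null; python3 st.py
$D '[[0,0,0,0,0,0],[0,0,0,0,0,0],[0,0,0,0,0,0],[0,0,0,0,0,0],[0,0,0,0,0,0],[0,0,0,0,0,0]]' 0 50 |tail -2; python3 st.py
```

```text
t26.90 alpha 50.1 tilt 50.6 rho 0.2278 along -0.0004 | tau 0.885 F [-0.6 -9.3 -1.5] T [-0.22 -0.1   0.38]|opn 0.026 q456 [-0.83  1.39  0.72] ya 1.0
t29.07 alpha -59.4 tilt -59.6 rho 0.2256 along -0.0005 | tau -0.198 F [ 1.6  6.  -8.1] T [-1.1  -0.03 -0.21]|opn 0.026 q456 [ 0.75  1.64 -0.93] ya 1.0
t29.48 alpha -59.2 tilt -59.5 rho 0.2263 along -0.0005 | tau -0.610 F [-1.1  0.7  0.5] T [-0.46  0.02  0.02]|opn 0.049 q456 [ 0.75  1.64 -0.93] ya 1.0
t29.82 alpha -43.1 tilt -43.3 rho 0.2270 along -0.0006 | tau -0.250 F [ 0.6  0.2 -1.3] T [-0.41  0.01  0.01]|opn 0.050 q456 [ 0.62  1.46 -0.81] ya 1.0
t30.15 alpha -26.9 tilt -27.3 rho 0.2277 along -0.0007 | tau -0.328 F [ 1.   0.4 -0.5] T [-0.27 -0.06 -0.01]|opn 0.050 q456 [ 0.45  1.29 -0.63] ya 1.0
t30.48 alpha -10.9 tilt -11.3 rho 0.2284 along -0.0007 | tau -0.089 F [-0.2  0.2 -0.3] T [-0.08 -0.03 -0.05]|opn 0.050 q456 [ 0.21  1.16 -0.37] ya 1.0
t30.82 alpha 5.0 tilt 4.8 rho 0.2290 along -0.0007 | tau -0.067 F [0.6 0.5 0.1] T [ 0.05 -0.08 -0.02]|opn 0.050 q456 [-0.09  1.1  -0.05] ya 1.0
t31.15 alpha 21.0 tilt 20.8 rho 0.2295 along -0.0006 | tau -0.207 F [ 1.6  1.3 -1.2] T [ 0.22 -0.09 -0.1 ]|opn 0.050 q456 [-0.4   1.14  0.28] ya 1.0
t31.23 alpha 21.5 tilt 20.7 rho 0.2288 along -0.0010 | tau 0.276 F [-0.1  0.2 -0.1] T [ 0.3  -0.05 -0.04]|opn 0.050 q456 [-0.4   1.14  0.28] ya 1.0
opening: 0.0257
grip_force: 50.0
t31.73 alpha 20.6 tilt 20.6 rho 0.2285 along -0.0005 | tau 0.465 F [-0.6 -2.4  1.6] T [-0.18  0.09 -0.03]|opn 0.026 q456 [-0.4   1.14  0.27] ya 1.0
```

```bash
D="python3 drive.py"; cp log.txt log1.txt
for i in $(seq 11); do
$D '[[0.0091,0,0.0002,0,-0.04,0]]' >/dev/null; python3 st.py p3>s.txt; done; cat s.txt
for i in $(seq 42); do
$D '[[-0.0091,0,0.0002,0,0.04,0]]' >/dev/null; python3 st.py n3>s.txt; done; cat s.txt
for i in $(seq 42); do
$D '[[0.0091,0,0.0002,0,-0.04,0]]' >/dev/null; python3 st.py p3>s.txt; done; cat s.txt
cat > fit3.py <<'E'
import numpy as np
K=[l.split() for l in open("log.txt")];m=np.array([k[0] for k in K]);X=np.array([list(map(float,k[1:])) for k in K])
al,ti,tau=np.radians(X[:,0]),np.radians(X[:,1]),X[:,2]
air=m=="air";k=np.linalg.lstsq(np.c_[np.sin(ti[air]),np.cos(ti[air])],X[air,3],rcond=None)[0];print("bias",k)
t=tau-k[0]*np.sin(ti)-k[1]*np.cos(ti)
g3=np.char.endswith(m,"3");th=np.where(g3,al,al+np.radians(79.8))
s=np.where(np.char.startswith(m,"p"),1.,-1.)
ok=np.array([i>=6 and m[i]!="air" and (m[i-6:i]==m[i]).all() for i in range(len(m))])
import fit
D=fit.D; th1=np.radians(D[:,0]+68.3+79.8); t1=D[:,1]-k[0]*np.sin(np.radians(D[:,0]))-k[1]*np.cos(np.radians(D[:,0]))
def run(n,th,t,s):
    M=np.c_[s,np.sin(th),np.cos(th)]
    x=np.linalg.lstsq(M,t,rcond=None)[0];e=(t-M@x).std();c=np.linalg.inv(M.T@M)*e*e
    psi=np.degrees(np.arctan2(-x[2],-x[1]));L=np.hypot(x[1],x[2])
    print(n,x.round(3),np.sqrt(np.diag(c)).round(3),"L %.3f down at alpha3 %.1f s %.3f"%(L,(360-psi)%360-180,e))
run("g1",th1,t1,D[:,2]);run("g2",th[ok&~g3],t[ok&~g3],s[ok&~g3]);run("g3",th[ok&g3],t[ok&g3],s[ok&g3])
run("g3c",th[ok&g3&(abs(al)<.6)],t[ok&g3&(abs(al)<.6)],s[ok&g3&(abs(al)<.6)])
run("all",np.r_[th1,th[ok]],np.r_[t1,t[ok]],np.r_[D[:,2],s[ok]])
E
python3 fit3.py
```

```text
t32.65 alpha 45.8 tilt 46.0 rho 0.2289 along -0.0004 | tau 0.878 F [-2.6 -1.   3.3] T [ 0.13  0.14 -0.29]|opn 0.026 q456 [-0.77  1.35  0.67] ya 1.0
t36.15 alpha -50.4 tilt -50.6 rho 0.2272 along -0.0007 | tau -0.983 F [-2.5  1.8  5.5] T [0.18 0.13 0.26]|opn 0.026 q456 [ 0.68  1.54 -0.87] ya 1.0
t39.65 alpha 46.0 tilt 46.1 rho 0.2286 along -0.0006 | tau 0.854 F [-3.4 -2.6  8. ] T [-0.89  0.52 -0.5 ]|opn 0.026 q456 [-0.78  1.34  0.67] ya 1.0
bias [0.59735153 0.01581387]
g1 [0.349 0.211 0.014] [0.016 0.03  0.025] L 0.212 down at alpha3 -3.7 s 0.103
g2 [ 0.326  0.216 -0.017] [0.011 0.014 0.02 ] L 0.217 down at alpha3 4.5 s 0.101
g3 [ 0.332  0.205 -0.029] [0.013 0.031 0.014] L 0.207 down at alpha3 8.0 s 0.109
g3c [ 0.336  0.228 -0.03 ] [0.014 0.044 0.015] L 0.230 down at alpha3 7.4 s 0.111
all [ 0.333  0.209 -0.016] [0.007 0.011 0.01 ] L 0.209 down at alpha3 4.3 s 0.106
```

```bash
D="python3 drive.py"
for i in $(seq 42); do
$D '[[-0.0091,0,0.0002,0,0.04,0]]' >/dev/null; python3 st.py n3>s.txt; done; cat s.txt
for i in $(seq 42); do
$D '[[0.0091,0,0.0002,0,-0.04,0]]' >/dev/null; python3 st.py p3>s.txt; done; cat s.txt
for i in $(seq 36); do
$D '[[-0.0091,0,0.0002,0,0.04,0]]' >/dev/null; python3 st.py n3>s.txt; done; cat s.txt
python3 fit3.py
```

```text
t43.15 alpha -50.2 tilt -50.6 rho 0.2269 along -0.0007 | tau -0.886 F [-4.3 -0.8 13.2] T [1.22 0.08 0.47]|opn 0.026 q456 [ 0.68  1.54 -0.87] ya 1.0
t46.65 alpha 46.1 tilt 46.2 rho 0.2282 along -0.0007 | tau 1.002 F [-4.  -2.3 13.1] T [-1.48  0.87 -0.58]|opn 0.026 q456 [-0.78  1.34  0.67] ya 1.0
t49.65 alpha -36.4 tilt -36.9 rho 0.2266 along -0.0008 | tau -0.687 F [-6.6  1.3 19.2] T [1.99 0.41 0.55]|opn 0.026 q456 [ 0.56  1.39 -0.74] ya 1.0
bias [0.59735153 0.01581387]
g1 [0.349 0.211 0.014] [0.016 0.03  0.025] L 0.212 down at alpha3 -3.7 s 0.103
g2 [ 0.326  0.216 -0.017] [0.011 0.014 0.02 ] L 0.217 down at alpha3 4.5 s 0.101
g3 [ 0.314  0.258 -0.027] [0.009 0.021 0.009] L 0.259 down at alpha3 5.9 s 0.111
g3c [ 0.316  0.277 -0.029] [0.009 0.027 0.01 ] L 0.278 down at alpha3 5.9 s 0.109
all [ 0.325  0.22  -0.019] [0.006 0.01  0.008] L 0.221 down at alpha3 5.0 s 0.109
```

```bash
D="python3 drive.py"
$D '[[0.0091,0,0.0002,0,-0.04,0],[0.0091,0,0.0002,0,-0.04,0],[0.0091,0,0.0002,0,-0.04,0],[0.0091,0,0.0002,0,-0.04,0],[0.0091,0,0.0002,0,-0.04,0],[0.0091,0,0.0002,0,-0.04,0]]' >/dev/null
$D '[[0.0091,0,0.0002,0,-0.04,0],[0.0091,0,0.0002,0,-0.04,0],[0.0091,0,0.0002,0,-0.04,0],[0.0091,0,0.0002,0,-0.04,0],[0.0091,0,0.0002,0,-0.04,0],[0.0091,0,0.0002,0,-0.04,0]]' >/dev/null
$D '[[0.0091,0,0.0002,0,-0.04,0],[0.0091,0,0.0002,0,-0.04,0],[0.0091,0,0.0002,0,-0.04,0],[0.0091,0,0.0002,0,-0.04,0],[0.0091,0,0.0002,0,-0.04,0],[0.0113,0,0.0002,0,-0.05,0]]' >/dev/null
$D '[[0,0,0,0,0,0],[0,0,0,0,0,0],[0,0,0,0,0,0],[0,0,0,0,0,0],[0,0,0,0,0,0],[0,0,0,0,0,0]]'; python3 st.py
python3 - <<'E'
from h import *
for n in("side","top"):
    d=robot.read_camera(n);h=d["image"].astype(int);x0,x1,y0,y1={"side":(180,350,255,400),"top":(310,430,190,320)}[n]
    w=np.zeros(h.shape[:2],bool);w[y0:y1,x0:x1]=1
    print(n,blobs(w&(h[...,0]-h[...,1]>40)&(h[...,0]-h[...,2]>30)&(h[...,0]>h[...,1]*1.8),3))
    cv2.imwrite(f"pics/{n}9.png",cv2.cvtColor(d["image"],cv2.COLOR_RGB2BGR))
E
```

```text
time: 51.65
tool_pos: [0.5258, -0.0944, 0.3309]
tool_rot: [3.139, 0.092, 1.362]
contact_force: [-7.2, -0.3, 17.0]
opening: 0.0255
grip_force: 50.0
t51.65 alpha 5.4 tilt 5.3 rho 0.2270 along -0.0009 | tau -0.146 F [-7.2 -0.3 17. ] T [-0.62  1.47 -0.13]|opn 0.025 q456 [-0.1   1.1  -0.04] ya 1.0
side [([270.1, 352.6], [261, 350, 20, 6, 45])]
top []
```

View pics/side9.png

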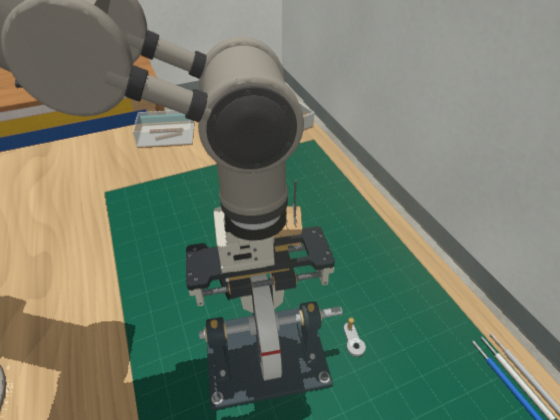

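The stripe is now on the near (−y) rim at about (270,352), the bystanders look unmoved and the grip is upright. I'll check the stripe angle against the accumulated turn to rule out slip.

Run:
```python
from h import *
C=np.array([.5222,-.1156,.105]);a=np.array([np.cos(-.2095),np.sin(-.2095),0]);hy=np.array([-a[1],a[0],0])
def ang(d,u,v):
    P=plane(ray(d,u,v),a,C)-C; return np.hypot(P@hy,P[2]),np.degrees(np.arctan2(P@hy,P[2]))
def cyl(d,u,v):
    o,r=ray(d,u,v);A=np.array([(o-C)@hy,o[2]-C[2]]);B=np.array([r@hy,r[2]])
    s=np.roots([B@B,2*A@B,A@A-.08**2]);s=min(s.real);q=A+s*B;return np.degrees(np.arctan2(q[0],q[1])),((o-C)+s*r)@a
S=robot.read_camera("side");T=robot.read_camera("top")
print("now",cyl(S,270.1,352.6));print("start: top outer edge",cyl(T,331,251),cyl(T,333,251))
```

```text
now (np.float64(-59.84526421060854), np.float64(-0.0016971839413404098))
start: top outer edge (np.float64(89.41093113904515), np.float64(-0.00015044022253171696)) (np.float64(78.57520185584266), np.float64(-0.0005473095277724153))
```

```bash
python3 -c "
from cell import robot
print(robot.observe()['qvel'].round(4)); print(robot.hand_in())"
```

```text
[-0.0006  0.0006 -0.0013 -0.0012 -0.0002 -0.0006]
the job is handed in; nothing more can be done
None
```

I handed the job in at about 52 s: the heavy side is turned straight down by estimate (about ±3° from sensor noise, the three grips' fits spread over about 10°), and the gripper is holding the rim still at 50 N; no score came back, and the bystanders looked unmoved in the last side picture.

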